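# Refit the cup grille of the coffee machine

## Robot

A 6-joint arm with a two-finger parallel gripper is mounted at the origin on a cart in front of the work surface, level with it; the furniture and walls round the work are solid. World frame = base frame: x ahead of the robot, y to its left, z up, the work surface at z = 0. Lengths are in m, angles in degrees, forces in N, time in s.
With the tool pointing down it reaches from about 0.4 to 0.825 m from the base axis. Payload 7 kg.
Tool frame: the origin (TCP) lies at the very end of the fingers, on their centre line; the grasp point (between the pads) lies 19 mm behind it (ctrl.grip_depth is the z of the grasp point in the tool frame, in m); z points along the fingers, y is the direction in which the jaws open and shut (so a half turn about z gives the same grasp; the last joint's range is limited). The gripper opens to 88 mm and grips with 3 to 60 N. Pads are 19 mm wide; open, the fingers measure 130 mm over their backs; the gripper's body (78 mm by 193 mm) begins 47 mm behind the grasp point.
Start: joints at [-55.17, 20.546, 0.682, 0, -70.136, -16.507], TCP at [0.212, -0.641, 0.227] pointing down, gripper open.
Joint ranges: [-176.03, 176.03], [-82.01, 121.73], [-58.28, 71.71], [-173.87, 95.51], [-174.79, -0.11], [-173.66, 173.66]. Speed limits (degrees/s): [136.94, 136.94, 172.46, 180, 180, 180].

## Interface

Orientations are given as [roll, pitch, yaw] about the fixed x, y, z axes, in that order (R = Rz(yaw) Ry(pitch) Rx(roll)).
In Python, from plant import telemetry, snapshot, job, models, ctrl gives the robot as it stands.
- The arm moves only by the tool jog_arm, never from a script. Its argument "targets" is text: rows parted by semicolons, each of 7 numbers parted by spaces: the shift along the tool's x, y, z in m, then the turn, a rotation vector about the tool's x, y, z in degrees, then the gripper command: -1 is shut, 1 is fully open, values between are in proportion. A call has exactly 8 rows; each row is the pose to reach, as a shift and turn from the pose measured when the call began, along the tool's axes at that moment; what a row does not reach only later rows make up. A row lasts 1/8 s, in which the tool goes at most 62.5 mm and 10.7 degrees, less where a joint would pass 70% of its speed; a pose out of reach is approached as far as the arm can. A call with a gripper value outside its range is refused whole. The fingers move at their own pace and stop on an object; the grip force is fixed at half the most. Time passes only in rows, so rows that repeat a pose let the fingers close, or fill a call up. It gives the time, the measured TCP pose, the force and the opening at its end, in the units of the state.
- telemetry.get_obs(): the state, without advancing time (a new reading comes with each control period).
- snapshot(name): name is "scene" or "top" or "wrist"; returns a dict with "img" (480x640x3 uint8, red, green, blue), "range_z" (480x640 float32, m along the optical axis (not along the pixel's ray), 0 where there is no reading), "intrinsics" (3x3 intrinsics, pixels), "R" (3x3) and "t" (3): a world point X has camera coordinates R X + t. Camera axes: x right, y down, z forward; pixel columns grow to the right and rows downward; lengths in m; the calibration is good to about 2 mm. A picture is of the moment at which its call begins.
- job.close_job(): hands the job in, once; it reports no verdict.
Trained networks look in a picture, given as the dict that the camera call returned (one of the last four; its "shot" number tells which), for a name from the list of things; names that differ only in an ending like _2 or _b are one class to them, and where a whole thing is asked for, a point or a joint stands for the part that bears it (a point fixed in the world has none). Each returns a list of dicts, best first, with "conf" (0 to 1); they miss things now and then, are a little off and sometimes report something else, mostly with a low value. They report only what shows in the picture. A call takes as long as a camera call.
- models.cut_out(name, picture): "region" (480x640 bool, what is visible of it) and "uv" ([column, row] in pixels, amid what is visible of it).
- models.spot_point(name, picture): "uv" ([column, row] in pixels: a listed point, or the origin of a listed thing).
The state is a dict: "clock": time; "joint_pos": joint angles; "qvel": joint speeds; "tau": joint torques, N m; "tool_pos": TCP position; "orientation": TCP orientation; "force": force on the tool from outside, world axes, zero at the start; "moment": the same for the moment, N m; "opening": finger opening in m.
Only numpy, scipy, OpenCV 4.12 (cv2) and the standard library are available. Lean on these libraries where they do the work, as an engineer would, in place of code of your own. Each camera call takes 0.05 s, during which the arm holds its last target.

## Task

The washed cup grille of the coffee machine lies on the drying rack with its grip tab tucked under the rack's shelf. Take it off the rack, lay it down and let go so that you can take it again by its tab, slide it in under the spout until its keyhole drops over the headed stud and the grille lies flat in the drip tray, then pull it towards the front of the machine until the stud is at the end of the slot, and let go. Leave the crockery, jars and other things round about as they stand.

Things in the scene. Friction and masses are not known exactly. Their poses are not given: they have to be found in the camera images.
- grille: loose steel cup grille: plate 160 x 60 mm, 6 mm thick, about 180 g; origin at the centre of its underside; x along its length from the tab end to the keyhole end, z up. Its long sides are straight edges 60 mm apart. On the rack it lies right way up on ribs, underside 13.5 mm above the worktop, tab end under the shelf; the half with x > 0 is clear of the shelf
- grille_tab (a point): middle of the black upright grip tab at the front end of the grille (74 mm from the origin along -x, 26 mm above the underside); tab 10 mm thick along the grille's x, 46 mm wide along y, its top 36 mm above the underside (30 mm above the plate's top)
- grille_hole (a point): centre of the keyhole's round end, 19.5 mm in diameter, at the underside of the grille, 47.5 mm from the origin along +x; axes as the grille's
- grille_slot (a point): where the stud stands when the grille is locked: 15 mm behind the round hole's centre (62.5 mm from the origin along +x), at the underside, by the end of the keyhole's 10 mm wide slot; the slot runs from the round hole along +x. The grille can be pulled about 2 mm past this point
- coffee_machine: fixed red and black capsule coffee machine, 116 mm wide, 290 mm high; origin on the worktop under the stud, x from its front to its back, z up, front (-x) towards the robot. A low black drip tray lies before it, from 155 mm before the origin to 40 mm behind it; two ledges 26 mm above the worktop carry the grille
- stud (a point): top of the stud's round head in the drip tray, 37.8 mm above the worktop; head 15 mm wide and 4.2 mm thick on a 5.5 mm stem. It stands 11.8 mm above the ledges: a grille not yet over it rides on the head and falls 11.8 mm when the round hole comes over it. Seated, the plate's top is 1.6 mm below the head. Axes as the machine's
- tray_mouth (a point): middle of the guide mouth of the drip tray, at ledge height, 87 mm before the stud. From here the tray's two side cheeks (tops 44 mm above the worktop) narrow from about 76 mm to 64 mm apart at 60 mm before the stud, then run straight beside the grille to 40 mm behind the stud. In front of the mouth the tray is flat and open at the sides
- spout (a point): lower end of the spout, 140 mm above the worktop, 18 mm behind the stud; the machine's head overhangs the tray from 17 mm before the stud backwards, underside 169 mm above the worktop
- drying_rack: fixed white drying rack, 190 x 340 mm along its x and y, origin at the centre of its underside; a steel wire shelf at 106 to 116 mm above the worktop (side rails to 141 mm) covers the half with y > 0; the tray below has a rim 16 mm high. The worktop in front of the machine and between machine and rack is clear
- mug: white mug standing on the rack's shelf, 95 mm high; origin under it
- glass_cup: small clear glass standing on the rack's shelf, 62 mm high; origin under it
- salt: salt mill with a black head, 42 mm wide, 123 mm high, on the worktop; origin under it
- pasta_bowl: small white bowl of dry pasta, 98 mm wide, 61 mm high, on the worktop; origin under it
- tin: small tin with a green label, 57 mm wide, 72 mm high, on the worktop; origin under it

How it is judged (in metres and radians):
On the way, in this order (a step that is already met when the one before it is completed fails the run):
1. the grille has been taken off the rack and lies flat, let go, at least 10 cm from where it lay (distance of grille from where it was at the start of the episode above 0.1 m and contact force between the fingers and grille below 0.1 N and contact force between drying_rack and grille below 0.05 N and angle between grille's own z axis and vertical below 0.2 rad and linear speed of grille below 0.02 m/s), for 0.2 s.
2. the round end of the keyhole has dropped over the stud's head and the grille lies in the tray (horizontal distance between grille_hole and stud below 0.007 m and z of grille_hole in the frame of stud below -0.009 m and angle between grille's own z axis and vertical below 0.08 rad), for 0.1 s.
At the end, for the whole second after the job is handed in: the grille lies flat (within about 3 degrees) and at rest on the drip tray's ledges, below the stud's head, pulled forward so that the stud stands within 5 mm of the end of the slot, and is let go (horizontal distance between grille_slot and stud below 0.005 m and z of grille_slot in the frame of stud below -0.009 m and angle between grille's own z axis and vertical below 0.06 rad and linear speed of grille below 0.01 m/s and contact force between the fingers and grille below 0.1 N); the robot touches nothing.
It fails at once if the mug or the glass on the rack's shelf is shifted more than 3 cm (distance of any of mug, glass_cup from where it was at the start of the episode above 0.03 m).
It fails at once if a thing standing on the worktop is shifted more than 3 cm (distance of any of salt, tin from where it was at the start of the episode above 0.03 m).
It also fails if it takes over 58 s, if anything falls off the work surface, if the arm or the gripper's body presses on something with over 40 N, if the wrist force passes 120 N, or if a joint passes its speed limit or range.

## Working session

There is one attempt and no reset: what is moved stays moved. The work goes in short steps, Python scripts to look and compute and a tool call to move; the robot and the scene stay as the last step left them, time stands still between calls to the robot, and variables do not carry over. Pictures are saved under pics/ and viewed, and the job is handed in when it is done.

Besides the shell and the picture viewer there is one more tool, called by a JSON object that holds its "api" and its "payload", one argument or row to a line. jog_arm: Moves the arm, as the interface text tells. Its arguments: {"type":"object","properties":{"targets":{"type":"string"}},"required":["targets"]}

```bash
ls; mkdir -p pics
cat > h.py <<'E'
import numpy as np, cv2
from scipy.spatial.transform import Rotation as Ro
from plant import telemetry, snapshot, job, models, ctrl
def shot(cam,name):
    p=snapshot(cam); cv2.imwrite(f'pics/{name}.png',p['img'][:,:,::-1]); return p
def world(p,u,v,z=None,depth=None):
    K=p['intrinsics'];d=np.linalg.inv(K)@np.array([u,v,1.0]);R=p['R'];t=p['t']
    c=-R.T@t; w=R.T@d
    if depth is not None: return c+w*depth
    return c+w*(z-c[2])/w[2]
def cloud(p,mask):
    v,u=np.nonzero(mask&(p['range_z']>0)); Z=p['range_z'][v,u]
    d=np.linalg.inv(p['intrinsics'])@np.vstack([u,v,np.ones(len(u))])*Z
    return (p['R'].T@(d-p['t'][:,None])).T
def pix(p,X):
    c=p['R']@np.array(X)+p['t'];q=p['intrinsics']@c;return q[:2]/q[2]
E
python3 - <<'E'
from h import *
o=telemetry.get_obs();print(o)
for c in ['scene','top','wrist']:
    p=shot(c,c+'0'); print(c,p['t'],p['R'].round(3).tolist(), -p['R'].T@p['t'])
    for n in ['grille','grille_tab','grille_hole','stud','tray_mouth','spout','coffee_machine','drying_rack','mug','glass_cup','salt','pasta_bowl','tin']:
        r=models.spot_point(n,p)
        print(n,[(np.round(a['uv'],1).tolist(),round(a['conf'],2)) for a in r[:2]])
E
```

```text
pics
{'clock': 0.0, 'joint_pos': array([-5.51696274e+01,  2.05909945e+01,  6.31820096e-01, -2.29196411e-02,
       -7.01366932e+01, -1.65074487e+01]), 'qvel': array([-0.00686674, -0.00132498, -0.00523146, -0.07804145, -0.03468812,
        0.09136963]), 'tau': array([ 2.59520284e-04, -5.82711554e+01,  2.93058801e+01,  6.99719220e+00,
        7.02770718e-03, -1.38980645e-04]), 'tool_pos': array([ 0.21202607, -0.6402861 ,  0.22560403]), 'orientation': array([ 1.79901961e+02, -6.58515183e-03, -1.61684876e+02]), 'force': array([ 0.78665964, -0.32172124,  0.22180629]), 'moment': array([ 0.00606872, -0.00784475,  0.00193742]), 'opening': 0.08751504372706229}
scene [0.02876977 0.46408612 1.36167306] [[-0.012, -1.0, -0.017], [-0.712, 0.02, -0.702], [0.703, 0.004, -0.712]] [-0.62601209  0.01405682  1.29547999]
grille [([235.6, 266.5], 0.78)]
grille_tab [([207.8, 258.3], 0.75)]
grille_hole [([247.6, 269.0], 0.65)]
stud [([377.3, 231.8], 0.92)]
tray_mouth [([380.0, 246.5], 0.85), ([183.7, 235.6], 0.29)]
spout [([248.1, 267.8], 0.67), ([379.5, 200.6], 0.56)]
coffee_machine [([379.4, 234.5], 0.66)
[... 531 characters left out ...]

tray_mouth [([367.8, 251.1], 0.9), ([245.6, 258.7], 0.27)]
spout [([374.7, 207.1], 0.95)]
coffee_machine [([370.1, 224.6], 0.56)]
drying_rack [([216.1, 255.0], 0.65), ([168.1, 271.9], 0.65)]
mug [([171.7, 241.6], 0.57), ([372.1, 221.8], 0.3)]
glass_cup [([168.7, 270.4], 0.56)]
salt [([454.8, 267.5], 0.6)]
pasta_bowl [([416.0, 311.9], 0.6), ([454.2, 267.2], 0.44)]
tin [([271.6, 204.7], 0.93)]
wrist [ 0.67639943 -0.036961    0.39168917] [[-0.316, 0.949, -0.001], [0.902, 0.3, 0.309], [0.293, 0.097, -0.951]] [ 0.13200382 -0.66862727  0.38446751]
grille []
grille_tab []
grille_hole []
stud []
tray_mouth []
spout []
coffee_machine []
drying_rack []
mug []
glass_cup []
salt []
pasta_bowl []
tin []
```

Run:
```python
import cv2
for c in ['scene','top']:
    a=cv2.imread(f'pics/{c}0.png')[170:340,130:500]; cv2.imwrite(f'pics/{c}0z.png',cv2.resize(a,None,fx=2.15,fy=2.15,interpolation=2))
```

```text
(no output)
```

View pics/scene0z.png

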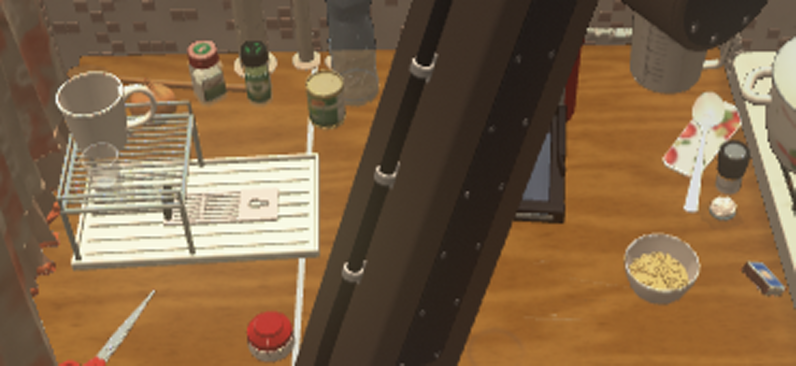

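View pics/top0z.png

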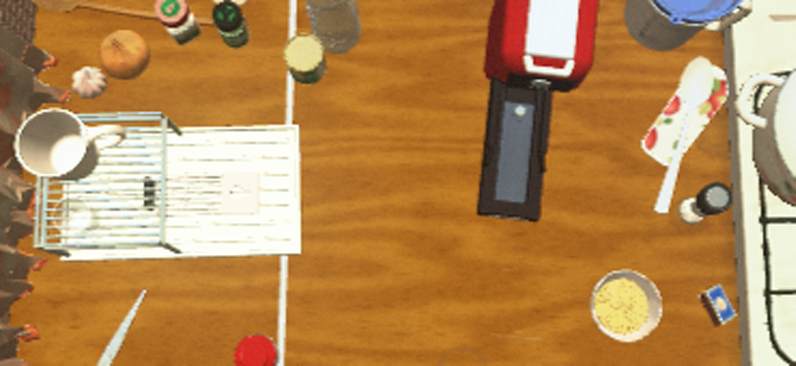

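View pics/scene0.png

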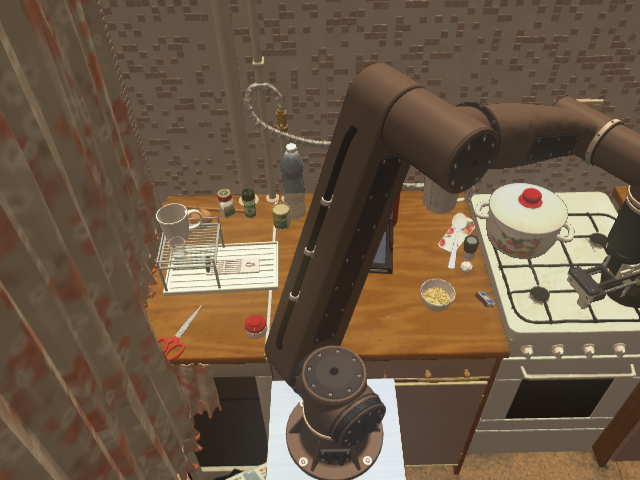

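Run:
```python
from h import *
p=shot('top','top1'); print(p['intrinsics'].round(1).tolist())
for n in ['grille','coffee_machine']:
    for r in models.cut_out(n,p)[:1]:
        m=r['region'];print(n,r['conf'],m.sum()); c=cloud(p,m); print(np.percentile(c,[2,50,98],axis=0).round(3).tolist())
        if n=='grille':
            x=c[:,:2];print(cv2.minAreaRect(x.astype(np.float32)))
def W(u,v,z): return world(p,u,v,z).round(4)
print('hole',W(233,260,.0195),W(225.9,261,.0135)); print('stud',W(372.2,219.8,.0378),'mouth',W(367.8,251.1,.026),'machine',W(370.1,224.6,0),'spout',W(374.7,207.1,.14))
print('rack',W(216.1,255,0))
# zoomed px -> full px
f=lambda a,b:(130+a/2.15,170+b/2.15)
for nm,a,b,z in [('tabT',150,193,.05),('rackFR corner',300,252,.016),('rackBR',298,126,.016),('shelf right front',165,247,.11),('shelf right back',165,115,.13),('trayFL',478,213,.03),('trayFR',540,219,.03),('stud',519,111,.038),('tin',305,58,.07),('salt',712,197,.12),('bowl',626,306,.05),('mug',50,145,.21),('glass',80,215,.17),('white plate L front',222,213,.0195),('plate R front',259,211,.0195),('plate RB',258,172,.0195),('redlid',256,350,.04)]:
    print(nm,W(*f(a,b),z))
s=shot('scene','s1'); print('scene stud', world(s,377.3,231.8,.0378),'tab',world(s,207.8,258.3,.0395),'hole',world(s,247.6,269,.0135),'mouth',world(s,380,246.5,.026))
```

```text
[[436.7, 0.0, 319.2], [0.0, 436.7, 243.6], [0.0, 0.0, 1.0]]
grille 0.71 808
[[0.509, 0.217, 0.005], [0.538, 0.284, 0.019], [0.569, 0.363, 0.044]]
((0.5396202206611633, 0.29097315669059753), (0.06575583666563034, 0.15475110709667206), 3.6186344623565674)
coffee_machine 0.85 5167
[[0.518, -0.223, 0.007], [0.688, -0.16, 0.247], [0.844, -0.11, 0.288]]
hole [0.5373 0.2669 0.0195] [0.5348 0.2898 0.0135]
stud [ 0.668  -0.1643  0.0378] mouth [ 0.5703 -0.151   0.026 ] machine [ 0.6616 -0.1629  0.    ] spout [ 0.6801 -0.1571  0.14  ]
rack [0.5554 0.3241 0.    ]
tabT [0.5319 0.3615 0.05  ]
rackFR corner [0.4549 0.1517 0.016 ]
rackBR [0.6395 0.1606 0.016 ]
shelf right front [0.4505 0.322  0.11  ]
shelf right back [0.6256 0.3279 0.13  ]
trayFL [ 0.5127 -0.1021  0.03  ]
trayFR [ 0.5052 -0.191   0.03  ]
stud [ 0.662  -0.1617  0.038 ]
tin [0.7269 0.1486 0.07  ]
salt [ 0.5264 -0.4093  0.12  ]
bowl [ 0.3826 -0.3056  0.05  ]
mug [0.5658 0.4483 0.21  ]
glass [0.484  0.4176 0.17  ]
white plate L front [0.509  0.2648 0.0195]
plate R front [0.5126 0.212  0.0195]
plate RB [0.5695 0.2158 0.0195]
redlid [0.3173 0.2055 0.04  ]
scene stud [ 0.654686   -0.15387262  0.0378    ] tab [0.55273561 0.3714474  0.0395    ] hole [0.52896294 0.25089439 0.0135    ] mouth [ 0.60092703 -0.15861679  0.026     ]
```

```bash
cat >> h.py <<'E'
def go(x,y,z,yaw,roll=180,pitch=0):
    o=telemetry.get_obs();R=Ro.from_euler('xyz',o['orientation'],degrees=True)
    d=R.inv().apply(np.array([x,y,z])-o['tool_pos']); rv=(R.inv()*Ro.from_euler('xyz',[roll,pitch,yaw],degrees=True)).as_rotvec(degrees=True)
    print('shift',d.round(4),'turn',rv.round(2),'clock',round(o['clock'],2))
def st():
    o=telemetry.get_obs();print(round(o['clock'],2),o['tool_pos'].round(4),o['orientation'].round(2),o['force'].round(2),round(o['opening'],4))
E
python3 - <<'E'
from h import *
go(0.40,-0.20,0.26,-125);go(0.535,0.25,0.22,-90)
E
```

```text
shift [-0.3169  0.3594 -0.0334] turn [  0.    -0.   -36.68] clock 2.3
shift [-0.5865  0.7441  0.0065] turn [  0.    -0.   -71.68] clock 2.3
```

{"api": "jog_arm", "payload": {
  "targets": "-0.04 0.045 -0.01 0 0 -5 1;-0.08 0.09 -0.02 0 0 -10 1;-0.12 0.135 -0.03 0 0 -14 1;-0.16 0.18 -0.035 0 0 -18 1;-0.20 0.225 -0.035 0 0 -23 1;-0.24 0.27 -0.035 0 0 -28 1;-0.28 0.315 -0.035 0 0 -32 1;-0.317 0.36 -0.033 0 0 -36.7 1"
}}

```text
clock: 3.3
tool_pos: [0.4006, -0.1975, 0.2601]
orientation: [-179.9, 0.0, -124.8]
force: [1.5, -0.7, -0.0]
opening: 0.0876
```

Run:
```python
from h import *
st();go(0.535,0.25,0.22,-90)
```

```text
3.3 [ 0.4006 -0.1975  0.2601] [-1.7992e+02  4.0000e-02 -1.2482e+02] [ 1.49 -0.68 -0.02] 0.0876
shift [-0.4442  0.1452  0.0403] turn [-9.000e-02  2.000e-02 -3.482e+01] clock 3.3
```

{"api": "jog_arm", "payload": {
  "targets": "-0.06 0.02 0 0 0 -5 1;-0.12 0.04 0 0 0 -10 1;-0.18 0.06 0 0 0 -15 1;-0.24 0.08 0.01 0 0 -20 1;-0.30 0.10 0.02 0 0 -25 1;-0.36 0.12 0.03 0 0 -29 1;-0.41 0.135 0.04 0 0 -32 1;-0.444 0.145 0.04 0 0 -34.8 1"
}}

```text
clock: 4.3
tool_pos: [0.5351, 0.2522, 0.2189]
orientation: [-180.0, -0.1, -89.8]
force: [-0.1, -0.6, 0.4]
opening: 0.0872
```

Run:
```python
from h import *
st()
p=shot('wrist','w2')
for n in ['grille','grille_hole','grille_tab']:
    print(n,[(np.round(a['uv'],1).tolist(),round(a['conf'],2)) for a in models.spot_point(n,p)[:2]])
for r in models.cut_out('grille',p)[:1]:
    m=r['region'];print(r['conf'],m.sum()); np.save('m.npy',m)
    c=cloud(p,m);print(np.percentile(c,[2,50,98],axis=0).round(4).tolist())
np.savez('w2.npz',**{k:p[k] for k in ['img','range_z','intrinsics','R','t']})
s=shot('top','t2')
for n in ['stud','tray_mouth','coffee_machine','spout']:
    print(n,[(np.round(a['uv'],1).tolist(),round(a['conf'],2)) for a in models.spot_point(n,s)[:2]])
s=shot('scene','s2')
for n in ['stud','tray_mouth','coffee_machine','spout']:
    print(n,[(np.round(a['uv'],1).tolist(),round(a['conf'],2)) for a in models.spot_point(n,s)[:2]])
```

```text
4.3 [0.5351 0.2522 0.2189] [-1.7999e+02 -7.0000e-02 -8.9840e+01] [-0.12 -0.55  0.41] 0.0872
grille [([316.6, 240.6], 0.7), ([278.5, 404.8], 0.61)]
grille_hole [([314.0, 203.7], 0.61), ([277.0, 406.0], 0.55)]
grille_tab [([319.7, 309.3], 0.96)]
0.65 5693
[[0.5087, 0.2154, 0.0124], [0.5379, 0.2811, 0.0191], [0.5674, 0.3642, 0.0415]]
stud [([372.4, 222.3], 0.95)]
tray_mouth [([369.9, 246.9], 0.98)]
coffee_machine [([372.1, 225.8], 0.75)]
spout [([376.6, 207.0], 0.75), ([213.7, 256.8], 0.65)]
stud [([377.3, 228.9], 0.89)]
tray_mouth [([380.3, 247.3], 0.62)]
coffee_machine [([377.8, 234.8], 0.56)]
spout [([385.1, 202.0], 0.79), ([177.1, 259.5], 0.19)]
```

View pics/w2.png

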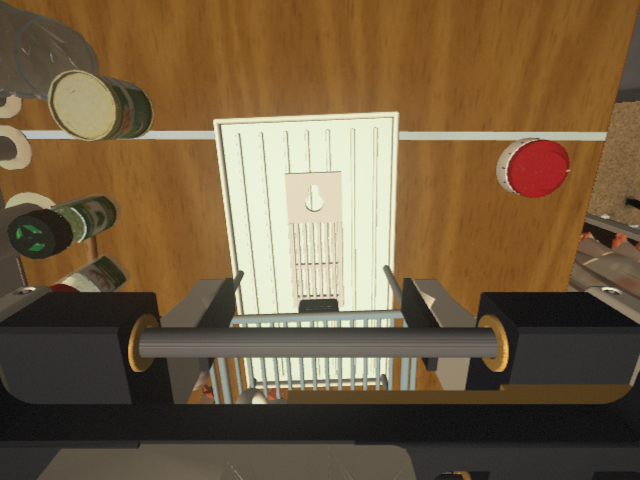

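View pics/s2.png

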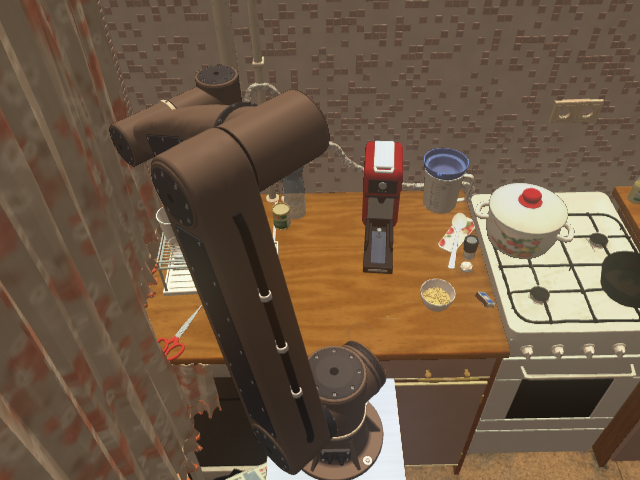

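Run:
```python
from h import *
p=dict(np.load('w2.npz'))
a=p['img'][160:330,250:380];cv2.imwrite('pics/w2z.png',cv2.resize(a[:,:,::-1],None,fx=4.5,fy=3.5,interpolation=2))
W=lambda u,v,z:world(p,u,v,z).round(4)
for u,v in [(285,172),(341,171),(288,222),(343,222)]: print(W(u,v,.0195))
print('hole',W(314,203.7,.0135),'tab',W(319.7,309.3,.0395),'tabtop edges',W(300,301,.0495),W(338,301,.0495))
m=np.load('m.npy');c=cloud(p,m);c=c[(abs(c[:,2]-.0195)<.006)&(c[:,1]<.30)];print(cv2.minAreaRect(c[:,:2].astype(np.float32)), np.median(c[:,2]))
print('shelf edge',W(235,317,.11),W(400,312,.11))
```

```text
[0.5696 0.2134 0.0195]
[0.5107 0.2121 0.0195]
[0.5677 0.268  0.0195]
[0.5071 0.2677 0.0195]
hole [0.5391 0.2486 0.0135] tab [0.5323 0.365  0.0395] tabtop edges [0.5539 0.3489 0.0495] [0.5125 0.3488 0.0495]
((0.5391650199890137, 0.2573709785938263), (0.059880342334508896, 0.08745627105236053), 2.4525437355041504) 0.01917357045752698
shelf edge [0.6095 0.3317 0.11  ] [0.4607 0.326  0.11  ]
```

View pics/w2z.png

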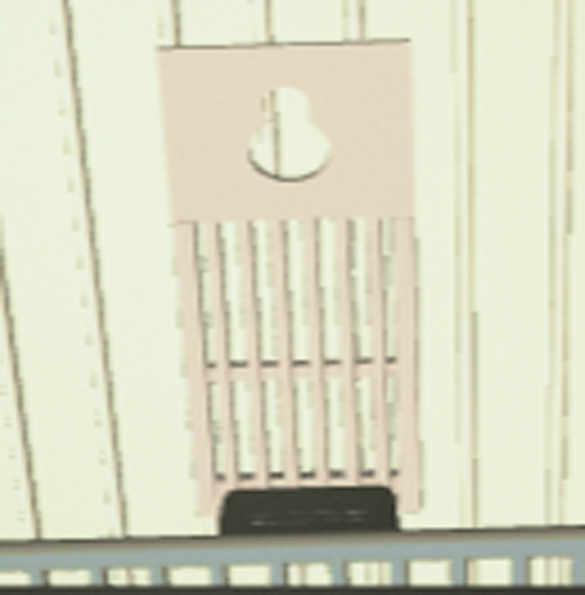

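Run:
```python
from h import *
go(0.538,0.258,0.022,-87.5)
```

```text
shift [-0.0085 -0.0025  0.1985] turn [-0.1   0.   -2.54] clock 5.05
```

{"api": "jog_arm", "payload": {
  "targets": "-0.006 -0.003 0.03 0 0 -2.5 1;-0.0085 -0.003 0.07 0 0 -2.5 1;-0.0085 -0.003 0.11 0 0 -2.5 1;-0.0085 -0.003 0.14 0 0 -2.5 1;-0.0085 -0.003 0.165 0 0 -2.5 1;-0.0085 -0.003 0.185 0 0 -2.5 1;-0.0085 -0.003 0.195 0 0 -2.5 1;-0.0085 -0.003 0.1985 0 0 -2.5 1"
}}

```text
clock: 6.05
tool_pos: [0.5385, 0.2579, 0.0217]
orientation: [-179.9, -0.0, -87.5]
force: [-0.2, 0.1, -0.5]
opening: 0.0873
```

{"api": "jog_arm", "payload": {
  "targets": "0 0 0.001 0 0 0 1;0 0 0.002 0 0 0 1;0 0 0.003 0 0 0 1;0 0 0.004 0 0 0 1;0 0 0.005 0 0 0 1;0 0 0.006 0 0 0 1;0 0 0.007 0 0 0 1;0 0 0.007 0 0 0 1"
}}

```text
clock: 7.05
tool_pos: [0.5385, 0.2579, 0.0145]
orientation: [-179.9, -0.0, -87.5]
force: [-0.1, -0.1, -0.9]
opening: 0.0878
```

Run:
```python
from h import *
st();p=shot('wrist','w3')
```

```text
7.05 [0.5385 0.2579 0.0145] [-1.7992e+02 -3.0000e-02 -8.7540e+01] [-0.1  -0.1  -0.89] 0.0878
```

View pics/w3.png

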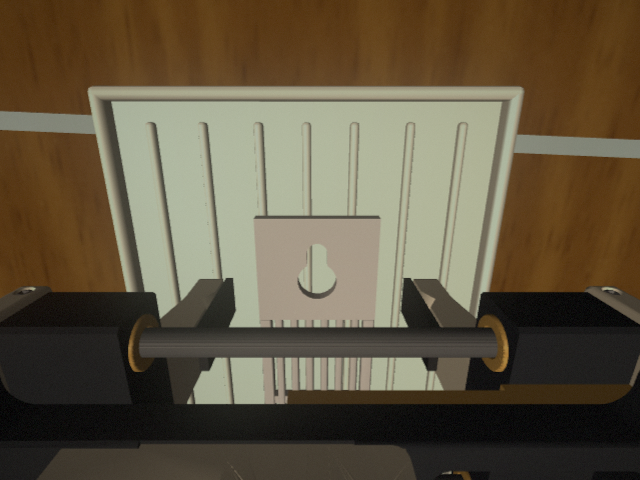

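{"api": "jog_arm", "payload": {
  "targets": "0 0 0.0005 0 0 0 0.5;0 0 0.0005 0 0 0 -1;0 0 0.0005 0 0 0 -1;0 0 0.0005 0 0 0 -1;0 0 0.0005 0 0 0 -1;0 0 0.0005 0 0 0 -1;0 0 0.0005 0 0 0 -1;0 0 0.0005 0 0 0 -1"
}}

```text
clock: 8.1
tool_pos: [0.5386, 0.2579, 0.0141]
orientation: [-179.9, -0.0, -87.5]
force: [1.1, 0.1, 0.2]
opening: 0.0598
```

{"api": "jog_arm", "payload": {
  "targets": "0 0 -0.004 0 0 0 -1;0 0 -0.01 0 0 0 -1;0 0 -0.018 0 0 0 -1;0 0 -0.024 0 0 0 -1;0.01 0 -0.024 0 0 0 -1;0.025 0 -0.024 0 0 0 -1;0.045 0 -0.024 0 0 0 -1;0.06 0 -0.024 0 0 0 -1"
}}

```text
clock: 9.1
tool_pos: [0.5408, 0.196, 0.0379]
orientation: [-180.0, -0.1, -87.6]
force: [-0.5, 0.7, -1.0]
opening: 0.0593
```

Run:
```python
from h import *
st();p=shot('wrist','w4')
go(0.57,0.06,0.12,-40);go(0.595,0.03,0.04,-5)
```

```text
9.1 [0.5408 0.196  0.0379] [-1.7995e+02 -5.0000e-02 -8.7590e+01] [-0.46  0.69 -0.97] 0.0593
shift [ 0.1359 -0.0239 -0.0819] turn [ 2.000e-02 -7.000e-02 -4.764e+01] clock 9.15
shift [ 0.1668 -0.0476 -0.0019] turn [ 4.000e-02 -7.000e-02 -8.264e+01] clock 9.15
```

View pics/w4.png

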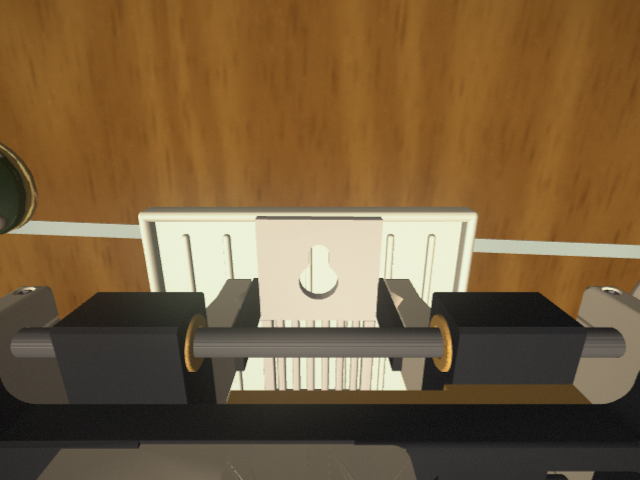

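{"api": "jog_arm", "payload": {
  "targets": "0.02 0 -0.005 0 0 0 -1;0.04 0 -0.02 0 0 0 -1;0.065 0 -0.04 0 0 -4 -1;0.09 -0.005 -0.06 0 0 -13 -1;0.11 -0.01 -0.08 0 0 -22 -1;0.125 -0.015 -0.08 0 0 -31 -1;0.136 -0.024 -0.08 0 0 -40 -1;0.136 -0.024 -0.08 0 0 -47.6 -1"
}}

```text
clock: 10.15
tool_pos: [0.5707, 0.0583, 0.1193]
orientation: [-180.0, -0.1, -39.9]
force: [-0.6, 0.3, -2.0]
opening: 0.0593
```

Run:
```python
from h import *
st();go(0.595,0.03,0.03,-5)
```

```text
10.15 [0.5707 0.0583 0.1193] [-1.7997e+02 -1.0000e-01 -3.9850e+01] [-0.63  0.26 -1.96] 0.0593
shift [0.0366 0.0062 0.0894] turn [ 1.000e-02 -1.100e-01 -3.485e+01] clock 10.15
```

{"api": "jog_arm", "payload": {
  "targets": "0.008 0.001 0.01 0 0 -8 -1;0.016 0.003 0.03 0 0 -16 -1;0.024 0.005 0.05 0 0 -24 -1;0.032 0.006 0.065 0 0 -31 -1;0.0366 0.006 0.08 0 0 -34.9 -1;0.0366 0.006 0.09 0 0 -34.9 -1;0.0366 0.006 0.1 0 0 -34.9 -1;0.0366 0.006 0.107 0 0 -34.9 -1"
}}

```text
clock: 11.15
tool_pos: [0.5951, 0.0301, 0.0123]
orientation: [180.0, -0.1, -5.0]
force: [-0.1, 0.3, -2.2]
opening: 0.0592
```

{"api": "jog_arm", "payload": {
  "targets": "0 0 0.002 0 0 0 -1;0 0 0.004 0 0 0 -1;0 0 0.006 0 0 0 -1;0 0 0.008 0 0 0 -1;0 0 0.0095 0 0 0 -1;0 0 0.0105 0 0 0 -1;0 0 0.0115 0 0 0 -1;0 0 0.0115 0 0 0 -1"
}}

```text
clock: 12.15
tool_pos: [0.5952, 0.0301, 0.0008]
orientation: [180.0, -0.1, -5.0]
force: [0.3, 0.2, -1.1]
opening: 0.0595
```

{"api": "jog_arm", "payload": {
  "targets": "0 0 0 0 0 0 0.9;0 0 0 0 0 0 0.9;0 0 0 0 0 0 0.9;0 0 -0.005 0 0 0 0.9;0 0 -0.03 0 0 0 0.9;-0.03 0 -0.07 0 0 0 0.9;-0.07 0 -0.11 0 0 8 0.9;-0.1 0 -0.14 0 0 18 0.9"
}}

```text
clock: 13.15
tool_pos: [0.4943, 0.0389, 0.1425]
orientation: [-179.9, -0.2, -23.3]
force: [1.2, 0.1, 0.5]
opening: 0.083
```

Run:
```python
from h import *
st();p=shot('wrist','w5')
np.savez('w5.npz',**{k:p[k] for k in ['img','range_z','intrinsics','R','t']})
for n in ['grille','grille_hole','grille_tab']:
    print(n,[(np.round(a['uv'],1).tolist(),round(a['conf'],2)) for a in models.spot_point(n,p)[:2]])
t=shot('top','t5')
cv2.imwrite('pics/t5z.png',cv2.resize(t['img'][150:330,220:440,::-1],None,fx=3.3,fy=3.3,interpolation=2))
np.savez('t5.npz',**{k:t[k] for k in ['img','range_z','intrinsics','R','t']})
for n in ['grille','grille_hole','grille_tab','stud','tray_mouth']:
    print(n,[(np.round(a['uv'],1).tolist(),round(a['conf'],2)) for a in models.spot_point(n,t)[:2]])
```

```text
13.15 [0.4943 0.0389 0.1425] [-179.93   -0.18  -23.29] [1.18 0.13 0.46] 0.083
grille [([295.6, 152.1], 0.92)]
grille_hole [([278.6, 100.3], 0.94)]
grille_tab [([321.9, 236.7], 0.57), ([295.4, 154.6], 0.37)]
grille []
grille_hole []
grille_tab [([305.1, 277.1], 0.6)]
stud [([374.7, 223.1], 0.67)]
tray_mouth [([369.1, 250.1], 0.95)]
```

View pics/w5.png

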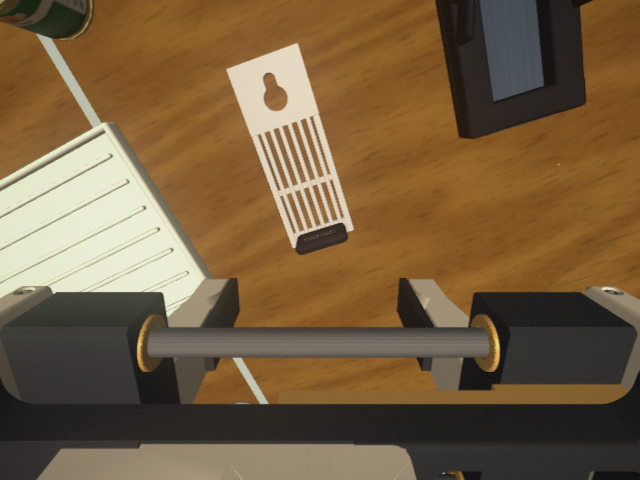

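View pics/t5z.png

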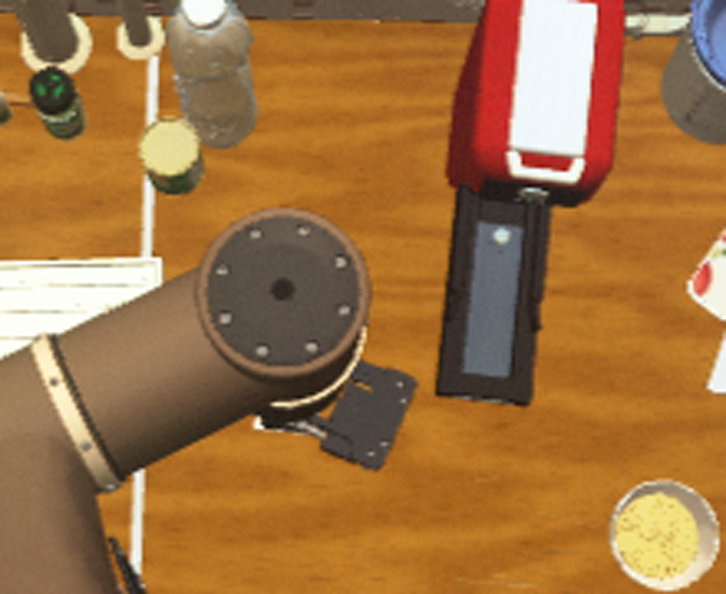

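Run:
```python
from h import *
p=dict(np.load('w5.npz'));t=dict(np.load('t5.npz'))
W=lambda u,v,z:world(p,u,v,z).round(4)
c=[W(227,69,.006),W(298,44,.006),W(353,231,.006)]
for a in c: print(a)
print('hole',W(278.6,100.3,0),W(275.5,97,.006),'tabtop front corners',W(298,253,.036),W(345,239,.036),'back',W(295,240,.036),W(346,225,.036))
g=W(295.6,152.1,0);print('orig',g)
T=lambda a,b,z:world(t,220+a/3.3,150+b/3.3,z).round(4)
print('stud',T(502,236,.0378),'front corners',T(438,392,.026),T(530,404,.026),'cheek',T(455,190,.044),T(551,200,.044))
print('panel',T(463,371,.02),T(508,375,.02),T(478,222,.02),T(524,225,.02))
print('mouth',world(t,369.1,250.1,.026),world(t,369.9,246.9,.026))
```

```text
[0.6391 0.0536 0.006 ]
[ 0.633  -0.0054  0.006 ]
[0.4743 0.0109 0.006 ]
hole [0.6027 0.0263 0.    ] [0.6053 0.0271 0.006 ] tabtop front corners [0.4844 0.0597 0.036 ] [0.4803 0.0188 0.036 ] back [0.4959 0.0573 0.036 ] [0.4912 0.0136 0.036 ]
orig [0.5589 0.0306 0.    ]
stud [ 0.6624 -0.164   0.0378] front corners [ 0.5141 -0.1037  0.026 ] [ 0.504  -0.1899  0.026 ] cheek [ 0.7051 -0.1189  0.044 ] [ 0.6969 -0.2102  0.044 ]
panel [ 0.5352 -0.128   0.02  ] [ 0.532  -0.1705  0.02  ] [ 0.6804 -0.1436  0.02  ] [ 0.6782 -0.188   0.02  ]
mouth [ 0.57351206 -0.15508733  0.026     ] [ 0.58370235 -0.15770808  0.026     ]
```

Run:
```python
from h import *
go(0.4865,0.039,0.07,-95.3);go(0.4865,0.039,0.009,-95.3)
```

```text
shift [-0.0083  0.003   0.0696] turn [ 4.000e-02 -9.000e-02  7.231e+01] clock 13.65
shift [-0.0083  0.0029  0.1306] turn [ 4.000e-02 -9.000e-02  7.231e+01] clock 13.65
```

{"api": "jog_arm", "payload": {
  "targets": "0 0 0 0 0 10 1;-0.003 0 0.01 0 0 20 1;-0.005 0.001 0.02 0 0 30 1;-0.007 0.002 0.03 0 0 40 1;-0.008 0.003 0.045 0 0 50 1;-0.008 0.003 0.06 0 0 60 1;-0.008 0.003 0.07 0 0 68 1;-0.008 0.003 0.08 0 0 72.1 1"
}}

```text
clock: 14.65
tool_pos: [0.4867, 0.0386, 0.0584]
orientation: [179.9, -0.1, -95.3]
force: [-0.7, -0.5, 0.3]
opening: 0.0875
```

Run:
```python
from h import *
st();p=shot('wrist','w6');go(0.4865,0.039,0.009,-95.3)
```

```text
14.65 [0.4867 0.0386 0.0584] [ 1.7994e+02 -1.5000e-01 -9.5270e+01] [-0.74 -0.49  0.26] 0.0875
shift [-0.0008 -0.0006  0.0483] turn [ 0.15 -0.18 -0.15] clock 14.7
```

View pics/w6.png

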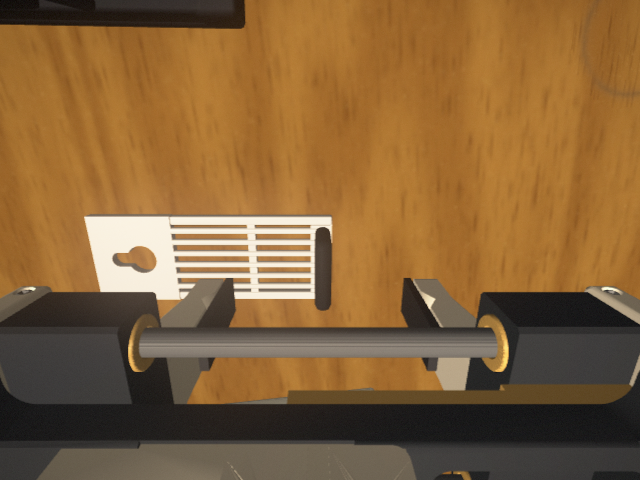

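{"api": "jog_arm", "payload": {
  "targets": "-0.001 0 0.01 0 0 0 1;-0.001 0 0.022 0 0 0 1;-0.001 0 0.034 0 0 0 1;-0.001 0 0.043 0 0 0 1;-0.001 0 0.048 0 0 0 0.3;-0.001 0 0.048 0 0 0 -1;-0.001 0 0.048 0 0 0 -1;-0.001 0 0.048 0 0 0 -1"
}}

```text
clock: 15.7
tool_pos: [0.4862, 0.0393, 0.0096]
orientation: [179.9, -0.2, -95.4]
force: [0.5, -0.7, -1.2]
opening: 0.0531
```

{"api": "jog_arm", "payload": {
  "targets": "0 0 0 0 0 0 -1;0 0 0 0 0 0 -1;0 0 0 0 0 0 -1;0 0 0 0 0 0 -1;0 0 0 0 0 0 -1;0 0 -0.002 0 0 0 -1;0 0 -0.008 0 0 0 -1;0 0 -0.015 0 0 0 -1"
}}

```text
clock: 16.7
tool_pos: [0.4862, 0.0393, 0.025]
orientation: [179.9, -0.2, -95.4]
force: [-0.6, -0.6, -1.3]
opening: 0.0097
```

Run:
```python
from h import *
st();p=shot('wrist','w7')
np.savez('w7.npz',**{k:p[k] for k in ['img','range_z','intrinsics','R','t']})
for n in ['grille','grille_hole','grille_tab','stud']:
    print(n,[(np.round(a['uv'],1).tolist(),round(a['conf'],2)) for a in models.spot_point(n,p)[:2]])
```

```text
16.7 [0.4862 0.0393 0.025 ] [ 1.7987e+02 -1.7000e-01 -9.5440e+01] [-0.65 -0.56 -1.26] 0.0097
grille [([184.6, 284.7], 0.55)]
grille_hole [([96.0, 288.4], 0.87)]
grille_tab [([318.0, 312.0], 0.56), ([98.8, 288.4], 0.45)]
stud []
```

View pics/w7.png

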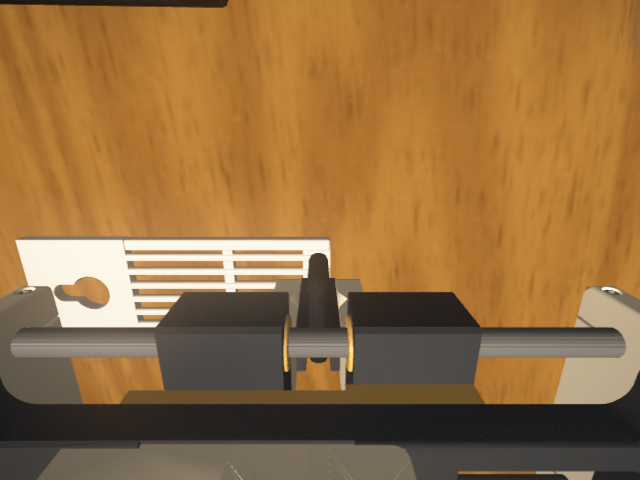

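Run:
```python
from h import *
p=dict(np.load('w7.npz'))
o=telemetry.get_obs();R=Ro.from_euler('xyz',o['orientation'],degrees=True)
for u,v,z in [(96,288.4,.0154),(91,291,.0214),(19,240,.0214),(329,239,.0214),(318,256,.0514)]:
    X=world(p,u,v,z);print(X.round(4),R.inv().apply(X-o['tool_pos']).round(4))
go(.502,-.146,.07,-96.4)
```

```text
[0.6076 0.0277 0.0154] [ 0.0002 -0.1219  0.0091]
[0.6061 0.0263 0.0214] [ 0.0017 -0.1205  0.0032]
[ 0.6337 -0.0051  0.0214] [ 0.0303 -0.151   0.0032]
[0.4776 0.0092 0.0214] [0.0309 0.0057 0.0034]
[0.483  0.0061 0.0514] [ 0.0336  0.0001 -0.0266]
shift [ 0.1832 -0.0332 -0.0448] turn [ 0.1  -0.15  0.96] clock 16.95
```

{"api": "jog_arm", "payload": {
  "targets": "0 0 -0.015 0 0 0 -1;0.01 0 -0.035 0 0 0 -1;0.04 -0.01 -0.045 0 0 0 -1;0.075 -0.018 -0.045 0 0 1 -1;0.11 -0.025 -0.045 0 0 1 -1;0.145 -0.033 -0.045 0 0 1 -1;0.17 -0.033 -0.045 0 0 1 -1;0.183 -0.033 -0.045 0 0 1 -1"
}}

```text
clock: 17.95
tool_pos: [0.5012, -0.1469, 0.0698]
orientation: [179.8, -0.2, -96.5]
force: [0.4, 0.9, -1.2]
opening: 0.0098
```

Run:
```python
from h import *
st();p=shot('wrist','w8')
np.savez('w8.npz',**{k:p[k] for k in ['img','range_z','intrinsics','R','t']})
for n in ['grille_hole','stud','tray_mouth']:
    print(n,[(np.round(a['uv'],1).tolist(),round(a['conf'],2)) for a in models.spot_point(n,p)[:2]])
t=shot('top','t8');cv2.imwrite('pics/t8z.png',cv2.resize(t['img'][180:300,300:440,::-1],None,fx=4.5,fy=4.5,interpolation=2))
```

```text
17.95 [ 0.5012 -0.1469  0.0698] [ 1.7985e+02 -1.6000e-01 -9.6530e+01] [ 0.4   0.89 -1.23] 0.0098
grille_hole [([95.1, 287.3], 0.83)]
stud [([55.1, 279.0], 0.65)]
tray_mouth [([202.1, 266.2], 0.77)]
```

View pics/w8.png

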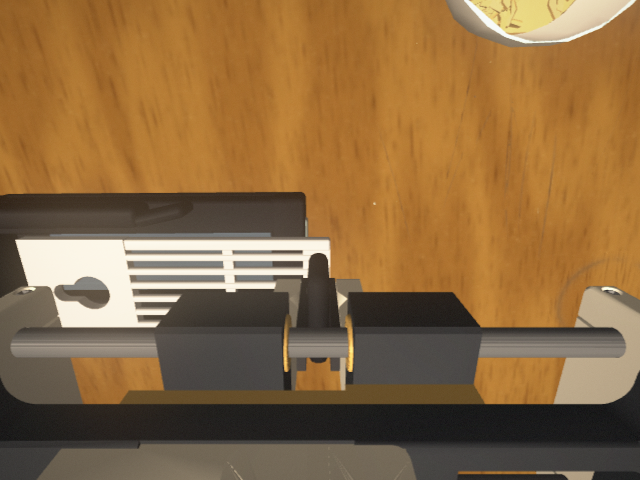

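View pics/t8z.png

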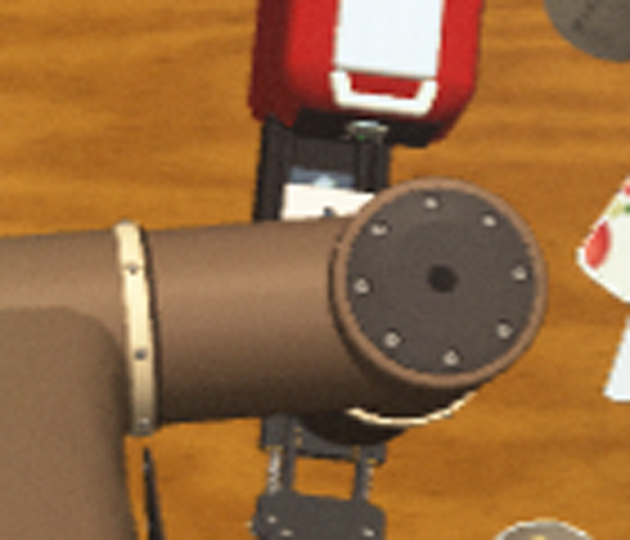

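Run:
```python
from h import *
p=dict(np.load('w8.npz'))
cv2.imwrite('pics/w8z.png',cv2.resize(p['img'][185:345,0:180,::-1],None,fx=4.4,fy=3.7,interpolation=2))
```

```text
(no output)
```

View pics/w8z.png

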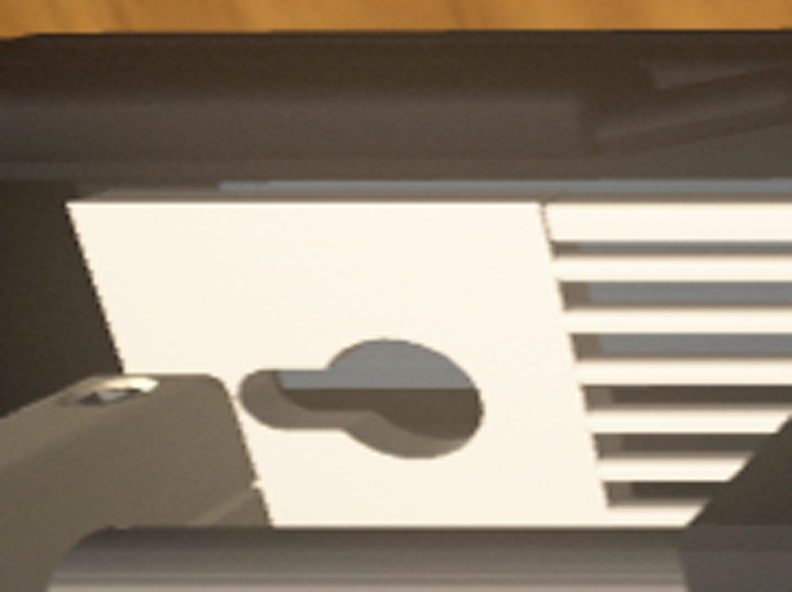

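Run:
```python
from h import *
p=dict(np.load('w8.npz'));o=telemetry.get_obs();R=Ro.from_euler('xyz',o['orientation'],degrees=True)
f=lambda a,b:(a/4.4,185+b/3.7)
s=np.array([.6624,-.164]);a=np.radians(-6.4);ex=np.array([np.cos(a),np.sin(a)]);ey=np.array([-np.sin(a),np.cos(a)])
for nm,x,y,z in [('outer',100,35,.044),('outer',700,32,.044),('in?',100,95,.044),('in',560,95,.044),('bend',590,100,.044),('wallbot',20,180,.026),('wallbot',600,163,.026),('wallbot',100,163,.026)]:
    X=world(p,*f(x,y),z);d=X[:2]-s;print(nm,X.round(4),'tool',R.inv().apply(X-o['tool_pos']).round(4)[:2],'mach',(d@ex).round(4),(d@ey).round(4))
for u,v in [(305,194),(305,222)]:
    X=world(p,u,v,.026);d=X[:2]-s;print(X.round(4),'mach',(d@ex).round(4),(d@ey).round(4))
t=snapshot('top');Z=t['range_z']
```

```text
outer [ 0.657  -0.2143  0.044 ] tool [ 0.0511 -0.162 ] mach 0.0003 -0.0506
outer [ 0.5824 -0.2063  0.044 ] tool [ 0.0515 -0.087 ] mach -0.0748 -0.051
in? [ 0.6605 -0.2055  0.044 ] tool [ 0.0419 -0.1645] mach 0.0027 -0.0414
in [ 0.6025 -0.1989  0.044 ] tool [ 0.0419 -0.1062] mach -0.0556 -0.0413
bend [ 0.599  -0.1977  0.044 ] tool [ 0.0411 -0.1025] mach -0.0593 -0.0406
wallbot [ 0.6939 -0.1899  0.026 ] tool [ 0.0227 -0.196 ] mach 0.0342 -0.0223
wallbot [ 0.6111 -0.1835  0.026 ] tool [ 0.0256 -0.113 ] mach -0.0488 -0.0251
wallbot [ 0.6814 -0.1916  0.026 ] tool [ 0.0257 -0.1838] mach 0.022 -0.0253
[ 0.5036 -0.1936  0.026 ] mach -0.1545 -0.0471
[ 0.5058 -0.1762  0.026 ] mach -0.1543 -0.0295
```

{"api": "jog_arm", "payload": {
  "targets": "0 0 0 2 0 0 -1;-0.001 -0.004 0 5 0 0 -1;-0.001 -0.01 0 5 0 0 -1;-0.001 -0.016 0.005 5 0 0 -1;-0.001 -0.022 0.01 5 0 0 -1;-0.001 -0.027 0.014 5 0 0 -1;-0.001 -0.03 0.018 5 0 0 -1;-0.001 -0.03 0.02 5 0 0 -1"
}}

```text
clock: 19.25
tool_pos: [0.5317, -0.1477, 0.0496]
orientation: [-175.1, -0.2, -96.4]
force: [-0.3, 0.5, -2.1]
opening: 0.0099
```

Run:
```python
from h import *
st();p=shot('wrist','w9')
np.savez('w9.npz',**{k:p[k] for k in ['img','range_z','intrinsics','R','t']})
cv2.imwrite('pics/w9z.png',cv2.resize(p['img'][165:325,0:340,::-1],None,fx=2.3,fy=3.7,interpolation=2))
go(.5313,-.1493,.0375,-96.4)
```

```text
19.25 [ 0.5317 -0.1477  0.0496] [-1.7514e+02 -1.5000e-01 -9.6420e+01] [-0.33  0.47 -2.09] 0.0099
shift [0.0016 0.0009 0.0119] turn [-4.84 -0.16 -0.02] clock 19.3
```

View pics/w9z.png

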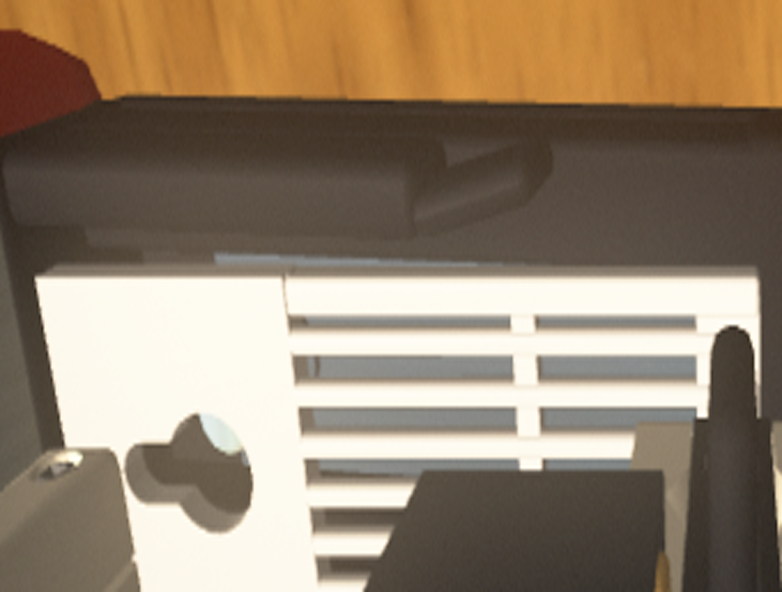

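Run:
```python
from h import *
p=dict(np.load('w9.npz'))
s=np.array([.6624,-.164,.0378]);a=np.radians(-6.4);ex=np.array([np.cos(a),np.sin(a),0]);ey=np.array([-np.sin(a),np.cos(a),0])
im=cv2.resize(p['img'][245:325,40:130,::-1],None,fx=8,fy=7,interpolation=2).copy()
q=lambda X:((pix(p,X)-[40,245]+.5)*[8,7]).astype(int)
c=[q(s+.0075*(np.cos(k)*ex+np.sin(k)*ey)) for k in np.linspace(0,6.28,40)]
cv2.polylines(im,[np.array(c)],True,(0,0,255),1)
cv2.imwrite('pics/w9y.png',im)
```

```text
(no output)
```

View pics/w9y.png

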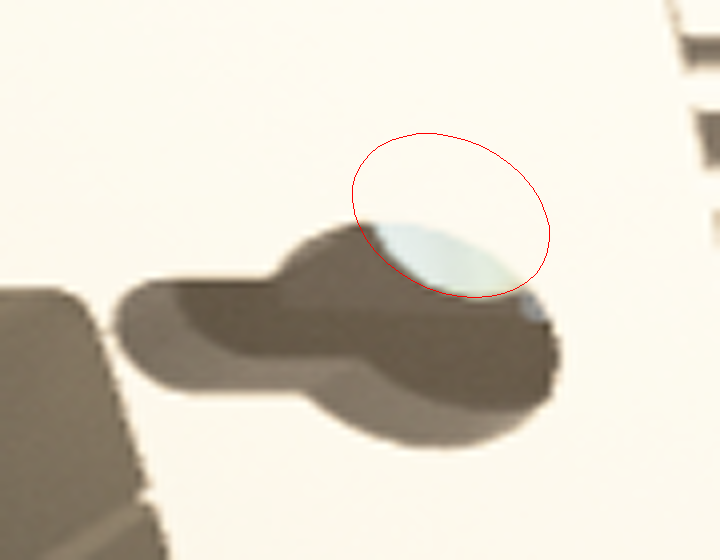

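{"api": "jog_arm", "payload": {
  "targets": "0.001 0 0.002 0 0 0 -1;0.001 0 0.004 0 0 0 -1;0.001 0 0.006 0 0 0 -1;0.001 0.001 0.008 0 0 0 -1;0.001 0.001 0.01 0 0 0 -1;0.001 0.001 0.0115 0 0 0 -1;0.001 0.001 0.0125 0 0 0 -1;0.001 0.001 0.013 0 0 0 -1"
}}

```text
clock: 20.3
tool_pos: [0.5314, -0.1487, 0.0364]
orientation: [-175.2, -0.2, -96.4]
force: [-0.4, -0.1, -1.8]
opening: 0.0095
```

Run:
```python
from h import *
st();p=shot('wrist','w10')
cv2.imwrite('pics/w10z.png',cv2.resize(p['img'][165:325,0:340,::-1],None,fx=2.3,fy=3.7,interpolation=2))
```

```text
20.3 [ 0.5314 -0.1487  0.0364] [-1.7516e+02 -1.5000e-01 -9.6420e+01] [-0.42 -0.1  -1.84] 0.0095
```

View pics/w10z.png

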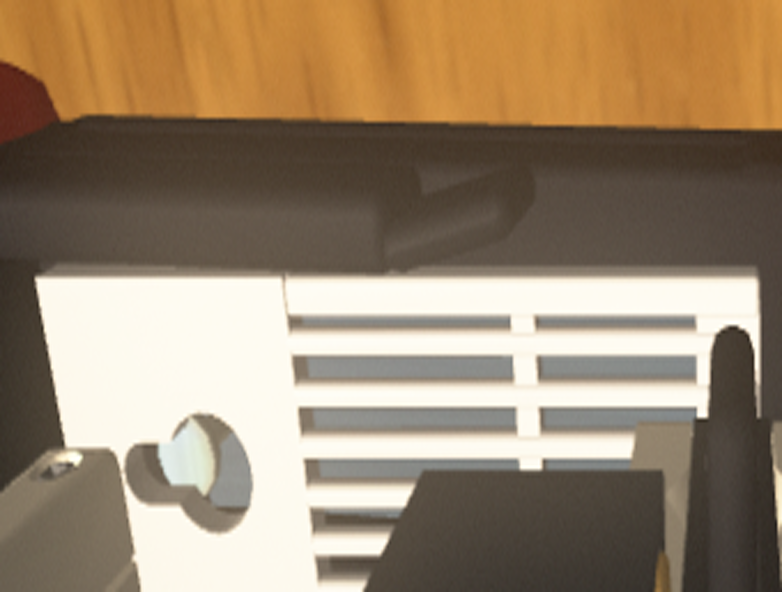

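{"api": "jog_arm", "payload": {
  "targets": "0 0 0 0 0 0 -0.68;0 0 0 0 0 0 -0.68;0 -0.0015 0 0 0 0 -0.68;0 -0.003 0 0 0 0 -0.68;0 -0.0045 0 0 0 0 -0.68;0 -0.006 0.0005 0 0 0 -0.68;0 -0.0075 0.0005 0 0 0 -0.68;0 -0.009 0.001 0 0 0 -0.68"
}}

```text
clock: 21.35
tool_pos: [0.5408, -0.1497, 0.0362]
orientation: [-175.1, -0.2, -96.4]
force: [-1.4, -0.2, 1.1]
opening: 0.0139
```

Run:
```python
from h import *
st();p=shot('wrist','w11')
cv2.imwrite('pics/w11z.png',cv2.resize(p['img'][165:325,0:340,::-1],None,fx=2.3,fy=3.7,interpolation=2))
```

```text
21.35 [ 0.5408 -0.1497  0.0362] [-1.7513e+02 -1.5000e-01 -9.6410e+01] [-1.38 -0.22  1.08] 0.0139
```

View pics/w11z.png

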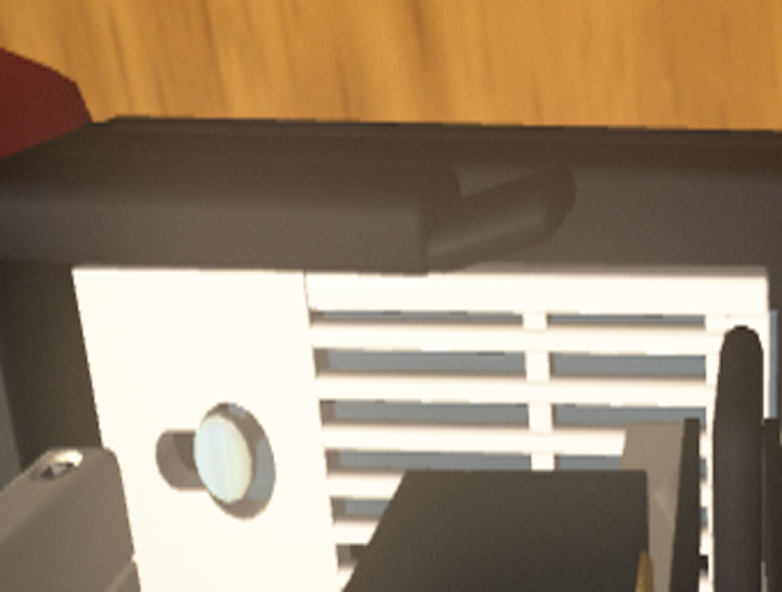

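{"api": "jog_arm", "payload": {
  "targets": "0 -0.0005 0 0 0 0 -0.68;0 -0.001 0 0 0 0 -0.68;0 -0.0015 0 0 0 0 -0.68;0 -0.002 0 0 0 0 -0.68;0 -0.0025 0 0 0 0 -0.68;0 -0.003 0 0 0 0 -0.68;0 -0.003 0 0 0 0 -0.68;0 -0.003 0 0 0 0 -0.68"
}}

```text
clock: 22.4
tool_pos: [0.5442, -0.1501, 0.0365]
orientation: [-175.1, -0.2, -96.4]
force: [-1.6, -0.9, -0.9]
opening: 0.0139
```

Run:
```python
from h import *
st();p=shot('wrist','w12')
cv2.imwrite('pics/w12z.png',cv2.resize(p['img'][165:325,0:340,::-1],None,fx=2.3,fy=3.7,interpolation=2))
Z=p['range_z'];c=cloud(p,(np.arange(640)[None,:]<340)&(np.arange(480)[:,None]>200)&(np.arange(480)[:,None]<300))
m=(p['img'].min(2)>200);m[:238]=0;m[320:]=0;m[:,335:]=0
c=cloud(p,m);c=c[(c[:,2]>.02)&(c[:,2]<.06)]
A=np.c_[c[:,:2]-[.66,-.164],np.ones(len(c))];r=np.linalg.lstsq(A,c[:,2],rcond=None)[0];print(len(c),r)
```

```text
22.4 [ 0.5442 -0.1501  0.0365] [-1.751e+02 -1.500e-01 -9.641e+01] [-1.64 -0.91 -0.91] 0.0139
11969 [0.00318783 0.00256954 0.03191517]
```

View pics/w12z.png

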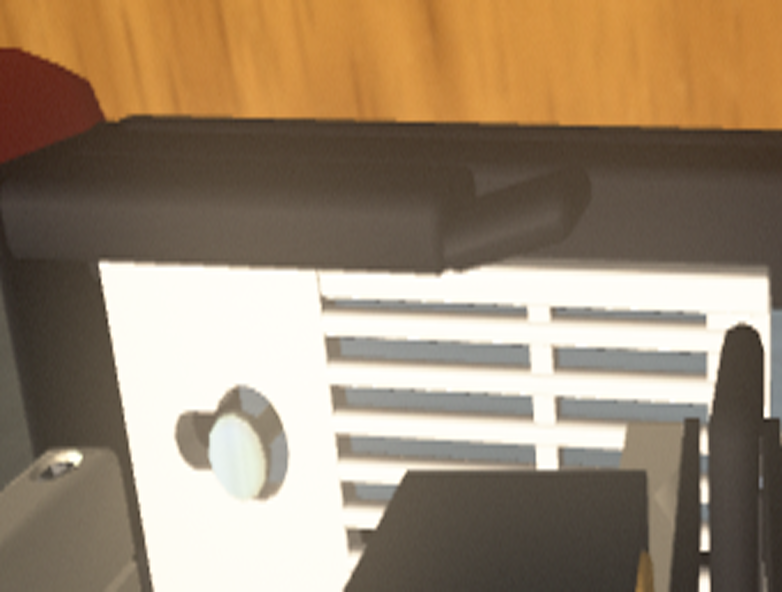

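{"api": "jog_arm", "payload": {
  "targets": "0 0 0 0 0 0 -0.68;0 0.003 0 0 0 0 -0.68;0 0.006 0 0 0 0 -0.68;0 0.009 -0.001 0 0 0 -0.68;0 0.012 -0.001 0 0 0 -0.68;0 0.014 -0.001 0 0 0 -0.68;0 0.016 -0.0015 0 0 0 -0.68;0 0.0175 -0.0015 0 0 0 -0.68"
}}

```text
clock: 23.45
tool_pos: [0.5271, -0.1481, 0.0367]
orientation: [-175.0, -0.1, -96.4]
force: [3.0, -0.5, 2.2]
opening: 0.0141
```

```bash
cat > chk.py <<'E'
from h import *
import sys
st();n=sys.argv[1];p=shot('wrist',n)
cv2.imwrite(f'pics/{n}z.png',cv2.resize(p['img'][165:325,0:340,::-1],None,fx=2.3,fy=3.7,interpolation=2))
m=(p['img'].min(2)>200);m[:238]=0;m[320:]=0;m[:,335:]=0
c=cloud(p,m);c=c[(c[:,2]>.02)&(c[:,2]<.06)]
A=np.c_[c[:,:2]-[.66,-.164],np.ones(len(c))];r=np.linalg.lstsq(A,c[:,2],rcond=None)[0];print(len(c),r)
E
python3 chk.py w13
```

```text
23.45 [ 0.5271 -0.1481  0.0367] [-1.7505e+02 -1.5000e-01 -9.6400e+01] [ 3.01 -0.46  2.19] 0.0141
11625 [ 0.0047369  -0.00056113  0.03201834]
```

View pics/w13z.png

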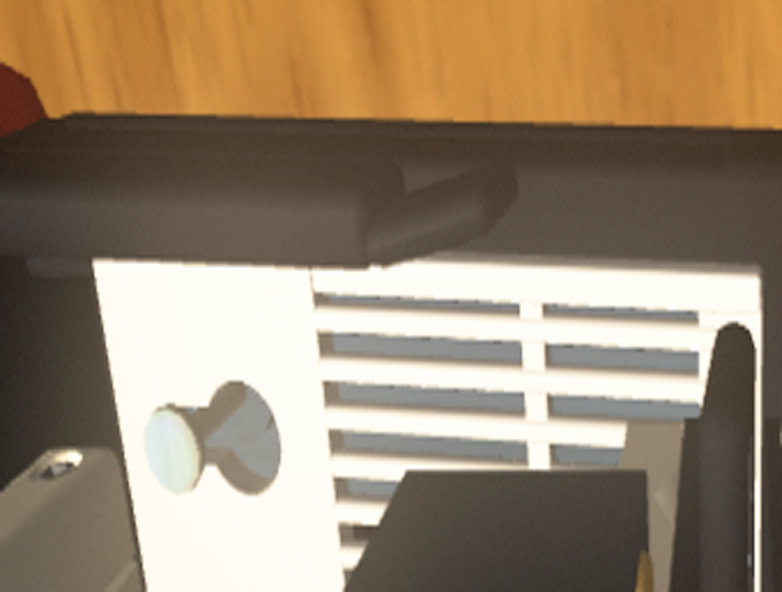

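Run:
```python
from h import *
p=snapshot('wrist')
f=lambda a,b:(a/2.3,165+b/3.7)
h=[world(p,*f(*q),.032) for q in [(208,438),(281,450),(238,380),(250,494)]]
s=[world(p,*f(*q),.0378) for q in [(145,436),(202,455),(165,403),(183,493)]]
a=np.radians(-6.4);ex=np.array([np.cos(a),np.sin(a),0])
for l in (h,s): print([round(float(x@ex),4) for x in l])
print(h,s)
```

```text
[0.6705, 0.6516, 0.6605, 0.6613]
[0.6815, 0.6675, 0.675, 0.6739]
[array([ 0.65644218, -0.16240953,  0.032     ]), array([ 0.63788568, -0.15912119,  0.032     ]), array([ 0.64546515, -0.17130688,  0.032     ]), array([ 0.64836988, -0.15225189,  0.032     ])] [array([ 0.66710684, -0.16630144,  0.0378    ]), array([ 0.65346197, -0.16224395,  0.0378    ]), array([ 0.66004679, -0.17119348,  0.0378    ]), array([ 0.66054187, -0.15634676,  0.0378    ])]
```

{"api": "jog_arm", "payload": {
  "targets": "0 0.0008 0 0 0 0 -0.68;0 0.0015 0 0 0 0 -0.68;0 0.002 0 0 0 0 -0.68;0 0.002 0 0 0 0 -0.68;0 0.002 0 0 0 0 -0.68;0 0.0005 0 0 0 0 -0.68;0 -0.0005 0 0 0 0 -0.4;0 -0.0005 0 0 0 0 0"
}}

```text
clock: 24.55
tool_pos: [0.5264, -0.1482, 0.0361]
orientation: [-175.2, -0.2, -96.4]
force: [-0.5, 0.4, -0.4]
opening: 0.0288
```

```bash
python3 chk.py w14
```

```text
24.55 [ 0.5264 -0.1482  0.0361] [-1.7518e+02 -1.6000e-01 -9.6430e+01] [-0.53  0.38 -0.44] 0.0288
11399 [0.00498247 0.00175539 0.03205288]
```

View pics/w14z.png

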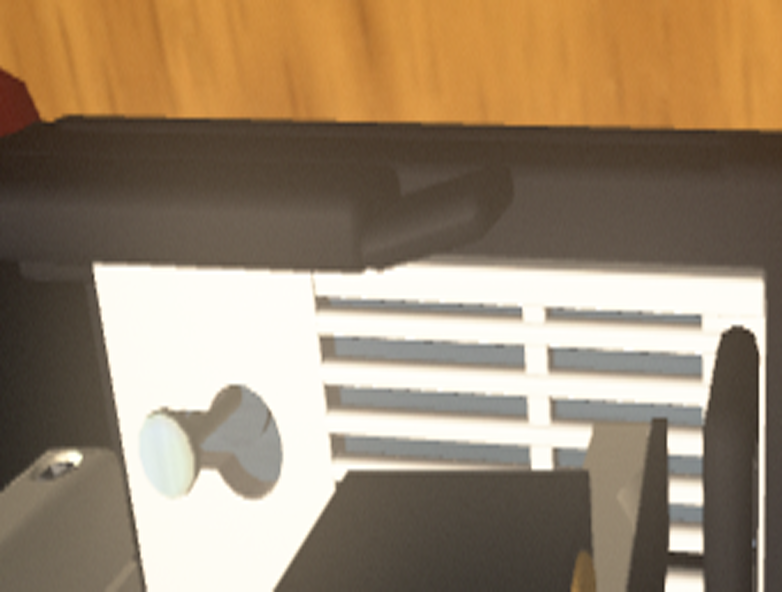

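{"api": "jog_arm", "payload": {
  "targets": "0 0 0 0 0 0 0;0 0 0 0 0 0 0;0 -0.0005 -0.008 0 0 0 0;0 -0.002 -0.025 0 0 0 0;0 -0.004 -0.05 0 0 0 0;0 0.01 -0.09 0 0 0 0;0 0.04 -0.13 -3 0 0 0;0 0.06 -0.15 -5 0 0 0"
}}

```text
clock: 25.6
tool_pos: [0.4544, -0.1396, 0.1835]
orientation: [180.0, -0.1, -96.4]
force: [0.9, 0.2, -0.2]
opening: 0.0439
```

Run:
```python
from h import *
st();p=shot('wrist','w15');t=shot('top','t15')
np.savez('w15.npz',**{k:p[k] for k in ['img','range_z','intrinsics','R','t']})
for n in ['grille_hole','stud','grille_slot','grille_tab']:
    print(n,[(np.round(a['uv'],1).tolist(),round(a['conf'],2)) for a in models.spot_point(n,p)[:2]])
```

```text
25.6 [ 0.4544 -0.1396  0.1835] [ 1.7997e+02 -1.2000e-01 -9.6400e+01] [ 0.89  0.18 -0.22] 0.0439
grille_hole [([119.1, 218.4], 0.94)]
stud [([93.2, 224.8], 0.78)]
grille_slot [([101.6, 220.7], 0.65)]
grille_tab [([239.1, 226.1], 0.88), ([113.9, 209.4], 0.41)]
```

View pics/w15.png

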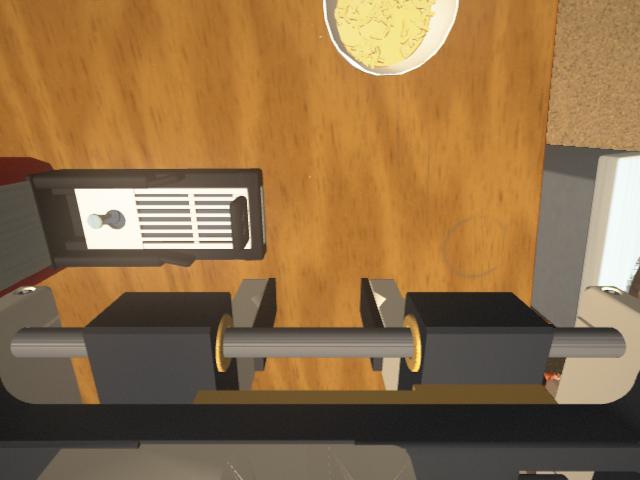

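Run:
```python
from h import *
p=dict(np.load('w15.npz'))
a=np.radians(-6.4);ex=np.array([np.cos(a),np.sin(a),0]);ey=np.array([-np.sin(a),np.cos(a),0])
cv2.imwrite('pics/w15z.png',cv2.resize(p['img'][180:260,60:160,::-1],None,fx=7,fy=7,interpolation=2))
for nm,u,v,z in [('stud',93.2,224.8,.0378),('hole',119.1,218.4,.026),('slot',101.6,220.7,.026),('tab',239.1,226.1,.052)]:
    X=world(p,u,v,z);print(nm,X.round(4),(X@ex).round(4),(X@ey).round(4))
m=(p['img'].min(2)>200);m[:185]=0;m[252:]=0;m[:,260:]=0;m[:,75]=0
c=cloud(p,m);c=c[(c[:,2]>.028)&(c[:,2]<.036)];print(len(c))
A=np.c_[c[:,:2]-[.6,-.16],np.ones(len(c))];print(np.linalg.lstsq(A,c[:,2],rcond=None)[0])
print(cv2.minAreaRect(c[:,:2].astype(np.float32)))
```

```text
stud [ 0.6639 -0.1598  0.0378] 0.6776 -0.0848
hole [ 0.6455 -0.1608  0.026 ] 0.6594 -0.0879
slot [ 0.663  -0.1605  0.026 ] 0.6768 -0.0855
tab [ 0.5243 -0.1473  0.052 ] 0.5374 -0.0879
5975
[ 0.00052955 -0.00097104  0.03159919]
((0.5991994738578796, -0.1561686247587204), (0.05920577049255371, 0.1603061705827713), 83.66590118408203)
```

View pics/w15z.png

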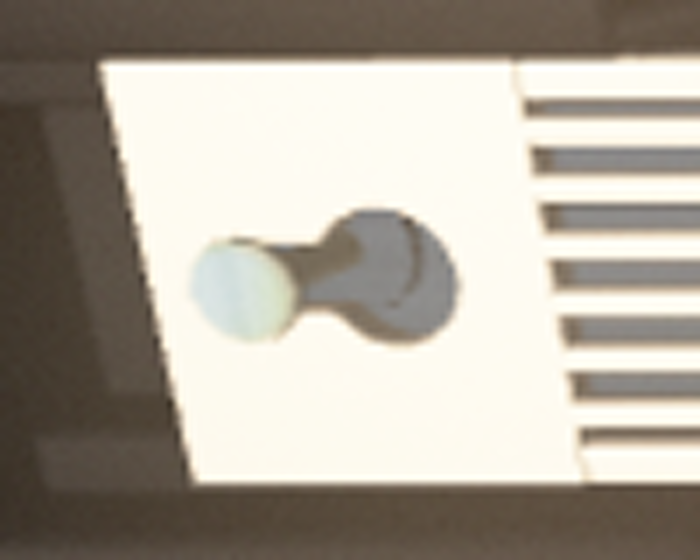

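Run:
```python
from h import *
print(job.close_job());st()
```

```text
the job is handed in; nothing more can be done
None
the job is handed in; nothing more can be done
```

The grille is locked in the drip tray with the stud at the end of the slot. The gripper has let go and is clear of everything. I handed the job in at about 26 s; it reports no verdict.

- **Route:** I gripped the grille by its sides on the rack, pulled it out from under the shelf and laid it on the worktop between rack and machine. I took it again by the tab, carried it into the tray nose-up, loosened the grip and pushed until the keyhole dropped over the stud. Then I pulled it about 15 mm forward and let go.
- **Flatness:** the last wrist picture puts the plate's top at about 31.6 mm, where 32 mm means seated, with a tilt of about 0.1°.
- **Slot position:** the slot point is about 1–2 mm from the stud along the slot, within the 5 mm allowed. One network reading had the stud about 3 mm to the side of the hole's centre line. The cheeks hold the grille to about 2 mm sideways, so I took that as reading error.
- **Forces:** readings at the end of each move stayed within about 4 N.
- **Not checked:** I did not measure the mug, glass, salt or tin at the end. I kept the moves clear of them and felt no unexpected contact.

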